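Draw the platter home on the keep-warm plate

TASK

Draw the steel platter along the keep-warm plate by its wire handle, sliding it without lifting, until you feel its front wall press on both white ceramic stops at once; the stops are brittle, so keep that pressure gentle: a few newtons, and no more than 15 N on either. Leave the platter square and flush against both stops, roughly centred between them, with the tumbler still standing in it, let go of the handle, and do not disturb the other tableware.

Things in the scene. Friction and masses are not known exactly. Their poses are not given: they have to be found in the camera images.
- warmer: The keep-warm plate, fixed to the table: a flat black-topped steel slab, 320 (its x) x 420 (its y) mm and 30 mm high. Origin: centre of its underside, so its smooth top is 30 mm above the origin. Its +y axis points along its length to the end with the two stops, which is the way the platter must be drawn.
- stop_a: White ceramic post, 20 mm diameter, 34 mm high, standing on the warmer at warmer x = -70, y = 105 mm. Origin: centre of its foot, on the warmer's top. The platter's front wall comes to rest on its -y side, at warmer y = 95 mm.
- stop_b: The same post at warmer x = +70, y = 105 mm. The clear gap between the two posts is 120 mm.
- platter: Loose shallow steel tray on the warmer, 180 (its x) x 130 (its y) mm, walls 22 mm high, 5 mm thick like the floor; 0.5 to 0.9 kg. Origin: centre of its underside. The front wall (outer face y = +65 mm, towards the stops) carries a level wire loop handle that passes between the stops.
- loop (a point): Middle of the opening of the platter's wire loop handle, at platter (0, 105, 28) mm; axes as the platter's. Wire 6 mm thick, its centre line 28 mm above the platter's underside; side wires 72 mm apart (66 clear), end bar at platter y = 142 mm, 40 mm long with slanting corners. Open inside from y = 68 to 139 mm, and below down to the warmer's top.
- corner_a (a point): Point on the front wall's outer face at platter (-70, 65, 11) mm, which meets stop_a.
- corner_b (a point): Point on the front wall's outer face at platter (70, 65, 11) mm, which meets stop_b.
- tumbler: Loose steel tumbler, 62 mm across the rim, 90 mm high, about 0.16 kg, standing on the platter's floor. Origin: centre of its underside.
- garlic_bowl: Small steel bowl, 68 mm across, 32 mm high, with garlic cloves, on the warmer beyond stop_a. Origin: centre of its underside.
- sauce_bowl: Small empty steel bowl, 68 mm across, 30 mm high, on the warmer beyond stop_b. Origin: centre of its underside.
- side_bowl: Grey bowl with pickles, 124 mm across, 45 mm high, on the table. Origin: centre of its underside.
- rice_bowl: Blue-glazed bowl, 120 mm across, 55 mm high, on the table. Origin: centre of its underside.
- water_cup: White cup, 72 mm across, 85 mm high, on the table. Origin: centre of its underside.
- tongs: Steel tongs, 200 mm long, lying on the table. Origin: centre of the underside.
- side_dish: Grey flat dish, 150 x 80 mm, 12 mm high, with four slices on it, on the table. Origin: centre of its underside.

How it is judged:
On the way:
1. The platter bears on both stops at once, with more than 0.5 N on each, for 0.2 s (contact force between platter and stop_a above 0.5 N and contact force between platter and stop_b above 0.5 N), for 0.2 s.
At the end, for the whole second after the job is handed in: The platter lies flat and at rest on the warmer, both ends of its front wall within 3.5 mm of their stops, its middle within 22 mm of the midline between the stops, and the tumbler stands upright and still on the platter's floor (y of each of corner_a, corner_b in the frame of warmer above 0.0915 m and x of platter in the frame of warmer between -0.022 and 0.022 m and z of platter in the frame of warmer below 0.034 m and angle between platter's own z axis and vertical below 0.05 rad and linear speed of each of platter, tumbler below 0.01 m/s and angle between tumbler's own z axis and vertical below 0.1 rad and z of tumbler in the frame of platter below 0.012 m and horizontal distance between tumbler and platter below 0.09 m); the robot touches nothing.
It fails at once if A ceramic stop is pressed with more than 15 N (by the platter or by the robot) (contact force between any of stop_a, stop_b and platter above 15 N or contact force between any of stop_a, stop_b and the arm above 15 N or contact force between any of stop_a, stop_b and the fingers above 15 N).
It fails at once if The platter is lifted or tipped up (12 mm or 0.15 rad) instead of slid along the warmer (z of platter in the frame of warmer above 0.042 m or angle between platter's own z axis and vertical above 0.15 rad).
It fails at once if The tumbler tips by more than 0.35 rad (angle between tumbler's own z axis and vertical above 0.35 rad).
It fails at once if Another bowl, cup, dish or the tongs is shifted by more than 20 mm (distance of any of garlic_bowl, sauce_bowl, side_bowl, rice_bowl, water_cup, tongs, side_dish from where it was at the start of the episode above 0.02 m).
It also fails if it takes over 64 s, if anything falls off the work surface, if the arm or the gripper's body presses on something with over 40 N, if the wrist force passes 120 N, or if a joint passes its speed limit or range.

ROBOT

A 6-joint arm with a two-finger parallel gripper is mounted at the origin on the work surface. World frame = base frame: x ahead of the robot, y to its left, z up, the work surface at z = 0. Lengths are in m, angles in rad, forces in N, time in s.
With the tool pointing down it reaches from about 0.375 to 0.9 m from the base axis. Payload 3.1 kg.
Tool frame: the origin (TCP) lies at the very end of the fingers, on their centre line; the grasp point (between the pads) lies 19 mm behind it (manip.pinch_z is the distance from the TCP to the grasp point, in m); z points along the fingers, y is the line along which they close (so a half turn about z gives the same grasp; the last joint's range is limited). The gripper opens to 85 mm and grips with 20 to 120 N. Pads are 22 mm wide; open, the fingers measure 114 mm over their backs; the gripper's body (76 mm by 85 mm) begins 54 mm behind the grasp point. The pads swing forward as they close: fully open they stand 13 mm farther back than shut.
Start: joints at [-1.317, 0.527, 1.433, -0, 1.181, -0.178], TCP at [0.262, -0.567, 0.231] pointing down, gripper open.
Joint ranges: [-3.08, 3.08], [-0.75, 2.2], [0.22, 2.44], [-1.43, 4.57], [0, 2.65], [-2.85, 2.85]. Speed limits (rad/s): [2.79, 2.79, 3.14, 3.14, 3.14, 3.14].

INTERFACE

Orientations are given as a unit quaternion [x, y, z, w].
In Python, from station import manip gives the robot as it stands.
- The arm moves only by the tool servo_tool, never from a script. Its argument "commands" is one flat list of numbers, 7 for each row, row after row: the shift along the tool's x, y, z each as a share of 500 mm, from -1 to 1, then the turn, a rotation vector about the tool's x, y, z each as a share of 360 degrees, from -1 to 1, then the opening, from -1 (shut) to 1 (fully open). In form: [dx, dy, dz, rx, ry, rz, claw, dx, dy, dz, rx, ry, rz, claw, ...]. A call has 1 to 12 rows; each row shifts and turns the commanded pose from where the row before left it, along the tool's axes as they then stand; what a row does not reach is not made up. A row lasts 1/12 s, in which the tool goes at most 41.7 mm and 7.16 degrees, less where a joint would pass 70% of its speed; a pose out of reach is approached as far as the arm can. A call with a number of a shift or a turn outside -1 to 1 is refused whole. A call with a gripper value outside its range is refused whole. The fingers move at their own pace and stop on an object; "force" is the grip in N (left out, the last holds). Time passes only in rows, so rows that do not move let the fingers close. It gives the time, the measured TCP pose, the force, the opening and the grip force at its end, in the units of the state.
- manip.sense(): the state, without advancing time (a new reading comes with each control period).
- manip.snapshot(name): name is "scene" or "top" or "wrist"; returns a dict with "img" (480x640x3 uint8, red, green, blue), "mtx" (3x3 intrinsics, pixels), "distortion" ([k1, k2, p1, p2, k3] as OpenCV has them; the pictures are not rectified), "world_to_cam" (4x4, takes a point from world to camera coordinates). Camera axes: x right, y up, looking along -z (the intrinsics and any distortion apply to the point x, -y, -z); pixel columns grow to the right and rows downward; lengths in m; the calibration is good to about 2 mm. A picture is of the moment at which its call begins. There is no depth.
- manip.sign_off(): hands the job in; it is judged then, once.
Trained networks look in a picture, given as the dict that the camera call returned (one of the last four; its "shot" number tells which), for a name from the list of things; names that differ only in an ending like _2 or _b are one class to them, and where a whole thing is asked for, a point or a joint stands for the part that bears it (a point fixed in the world has none). Each returns a list of dicts, best first, with "conf" (0 to 1); they miss things now and then, are a little off and sometimes report something else, mostly with a low value. They report only what shows in the picture. A call takes as long as a camera call.
- manip.look_for(picture, query): "box" ([left, top, width, height] in pixels, round what is visible of it).
- manip.silhouettes(picture, query): "pixels" (480x640 bool, what is visible of it) and "box" ([left, top, width, height] in pixels, round what is visible of it).
The state is a dict: "t": time; "q": joint angles; "qd": joint speeds; "tau": joint torques, N m; "tcp_pos": TCP position; "tool_rot": TCP orientation; "force": force on the tool from outside, world axes, zero at the start; "ft_torque": the same for the moment, N m; "finger_gap": opening from 0.0 (shut) to 1.0 (fully open); "gripper_force": force on a finger pad.
Only numpy, scipy, OpenCV 4.12 (cv2) and the standard library are available. Lean on these libraries where they do the work, as an engineer would, in place of code of your own. Each camera call takes 0.05 s, during which the arm holds its last target. There are 200 camera calls.

## Working session

There is one attempt and no reset: what is moved stays moved. The work goes in short steps, Python scripts to look and compute and a tool call to move; the robot and the scene stay as the last step left them, time stands still between calls to the robot, and variables do not carry over. Pictures are saved under pics/ and viewed, at most 10 in all, crops included, and the job is handed in when it is done.

Besides the shell and the picture viewer there is one more tool, called in YAML: its name, and indented under it one key for each argument. servo_tool: Moves the arm, as the interface text tells. Its arguments: {"type":"object","properties":{"commands":{"type":"array"},"force":{"type":"number"}},"required":["commands"]}

```bash
mkdir -p pics; cat > h.py <<'E'
import numpy as np, cv2
from station import manip
def cam(p):
    M=np.array(p["world_to_cam"]);F=np.diag([1,-1,-1])
    return F@M[:3,:3],F@M[:3,3],np.array(p["mtx"]),np.array(p["distortion"],float)
def ray(p,uv,z):
    R,t,K,d=cam(p)
    n=cv2.undistortPoints(np.array(uv,float).reshape(-1,1,2),K,d).reshape(-1,2)
    D=np.c_[n,np.ones(len(n))]@R; C=-R.T@t
    return (C+D*((z-C[2])/D[:,2])[:,None])
def proj(p,X):
    R,t,K,d=cam(p)
    return cv2.projectPoints(np.array(X,float).reshape(-1,1,3),cv2.Rodrigues(R)[0],t,K,d)[0].reshape(-1,2)
def save(p,n): cv2.imwrite(f"pics/{n}.png",p["img"][:,:,::-1])
E
python3 - <<'E'
from h import *
for n in ("top","scene"):
    p=manip.snapshot(n); save(p,n+"0")
    R,t,K,d=cam(p); print(n,-R.T@t)
    for q in ["warmer","stop_a","platter","loop","tumbler","garlic_bowl","sauce_bowl"]:
        for r in manip.look_for(p,q)[:3]:
            b=r["box"]; c=[b[0]+b[2]/2,b[1]+b[3]/2]
            print(q,round(r["conf"],2),np.round(b),ray(p,[c],0.03)[0].round(3))
print(manip.sense())
E
```

```text
top [0.37046599 0.04092964 1.68808396]
warmer 0.82 [243. 154. 163. 132.] [0.537 0.015 0.03 ]
stop_a 0.47 [289. 242.   8.  15.] [0.458 0.108 0.03 ]
platter 0.65 [319. 180.  77.  65.] [ 0.556 -0.079  0.03 ]
loop 0.63 [321. 178.  74.  67.] [ 0.559 -0.079  0.03 ]
loop 0.53 [291. 245.   9.  12.] [0.452 0.1   0.03 ]
tumbler 0.87 [370. 212.  22.  22.] [ 0.527 -0.145  0.03 ]
garlic_bowl 0.94 [265. 262.  28.  23.] [0.39  0.148 0.03 ]
sauce_bowl 0.97 [248. 176.  25.  23.] [0.637 0.195 0.03 ]
scene [1.32675674 0.24242353 0.81537138]
warmer 0.7 [208. 216. 189. 114.] [0.581 0.003 0.03 ]
warmer 0.44 [343. 276.  12.  19.] [0.587 0.122 0.03 ]
stop_a 0.67 [349. 235.  10.  18.] [0.438 0.1   0.03 ]
stop_a 0.62 [345. 274.  13.  18.] [0.578 0.126 0.03 ]
stop_a 0.2 [365. 219.  25.  25.] [0.371 0.151 0.03 ]
platter 0.27 [106. 240.  61.  58.] [ 0.689 -0.387  0.03 ]
loop 0.58 [221. 230.  95.  58.] [ 0.561 -0.092  0.03 ]
garlic_bowl 0.76 [364. 220.  27.  22.] [0.37 0.15 0.03]
sauce_bowl 0.91 [362. 286.  31.  26.] [0.609 0.194 0.03 ]
{'t': 0.8, 'q': array([-1.31647438e+00,  5.27456610e-01,  1.43271450e+00, -2.94218620e-05,
        1.18141016e+00, -1.78504267e-01]), 'qd': array([-0.00059662,  0.00019915, -0.00143025,  0.00024476, -0.00135506,
       -0.00090839]), 'tau': array([-7.20765966e-04, -4.42255783e+01, -1.78414339e+01, -3.22231708e-04,
        6.85878258e-04,  4.64103934e-06]), 'tcp_pos': array([ 0.26215721, -0.56732466,  0.23133246]), 'tool_rot': array([ 9.76672737e-01,  2.14733240e-01, -1.33843067e-05,  6.20175335e-06]), 'force': array([-0.06329201,  0.2396478 , -0.24555295]), 'ft_torque': array([ 0.02716236, -0.01193814, -0.03136567]), 'gripper_force': 0.0, 'finger_gap': 0.9961325502531257}
```

View pics/top0.png

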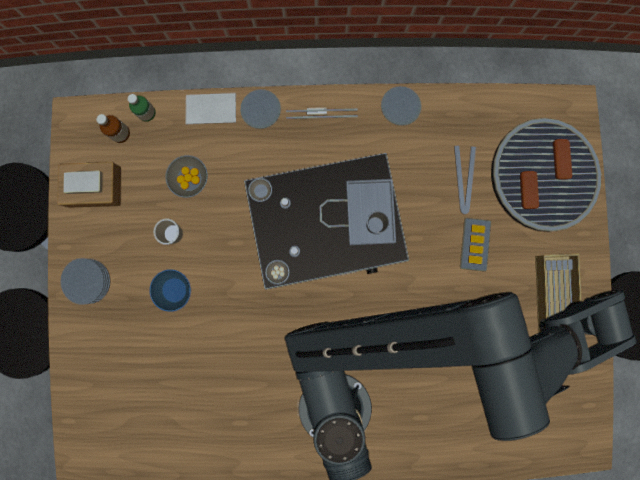

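View pics/scene0.png

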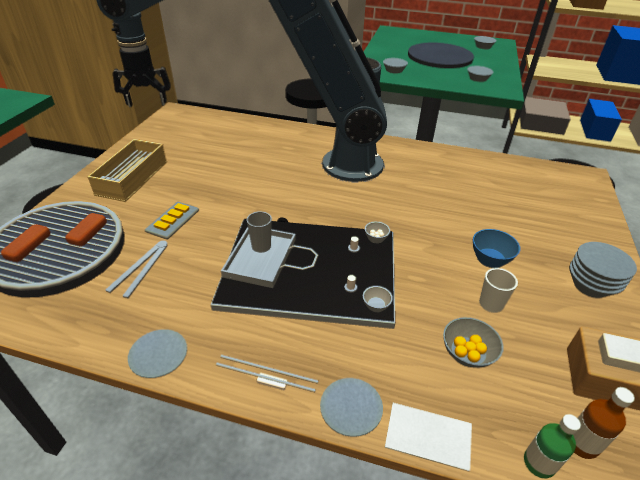

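The top view shows the warmer (corners about 246,182 / 386,154 / 408,260 / 265,288), with the platter at (371,212), turned about 13° against it. The handle's end bar is near (322,213) and the stops are at (285,203) and (294,251). I'll move the wrist above it to measure closely.

servo_tool:
  commands: [0,0,-0.08,0,0,0.01875,0.2,0,0,-0.08,0,0,0.01875,0.2,0,0,-0.08,0,0,0.01875,0.2,0,0,-0.08,0,0,0.01875,0.2,0.031,-0.072,0,0,0,0,0.2,0.031,-0.072,0,0,0,0,0.2,0.031,-0.072,0,0,0,0,0.2,0.031,-0.072,0,0,0,0,0.2,0.031,-0.072,0,0,0,0,0.2,0.031,-0.072,0,0,0,0,0.2,0.031,-0.072,0,0,0,0,0.2,0.031,-0.072,0,0,0,0,0.2]

```text
t: 1.8
tcp_pos: [0.3975, -0.2825, 0.3916]
tool_rot: [1.0, -0.019, 0.0, 0.0]
force: [1.1, -0.4, 0.6]
finger_gap: 0.601
gripper_force: 0.0
```

servo_tool:
  commands: [0.031,-0.072,0,0,0,0,0.2,0.031,-0.072,0,0,0,0,0.2,0.031,-0.072,0,0,0,0,0.2,0.031,-0.072,0,0,0,0,0.2,0.031,-0.072,0,0,0,0,0.2,0.031,-0.072,0,0,0,0,0.2,0.031,-0.072,0,0,0,0,0.2,0.031,-0.072,0,0,0,0,0.2,0,0,0,0,0,0,0.2,0,0,0,0,0,0,0.2]

```text
t: 2.63
tcp_pos: [0.5324, 0.0006, 0.3911]
tool_rot: [1.0, -0.017, -0.0, 0.0]
force: [0.7, -0.3, 0.1]
finger_gap: 0.599
gripper_force: 0.0
```

```bash
python3 - <<'E'
from h import *
p=manip.snapshot("wrist"); save(p,"w1"); R,t,K,d=cam(p); print(-R.T@t,R)
np.savez("w1.npz",**{k:np.array(p[k]) for k in ("mtx","distortion","world_to_cam")})
for q in ["warmer","stop_a","platter","loop","tumbler","garlic_bowl","sauce_bowl"]:
    for r in manip.look_for(p,q)[:3]:
        b=r["box"]; c=[b[0]+b[2]/2,b[1]+b[3]/2]
        print(q,round(r["conf"],2),np.round(b),ray(p,[c],0.03)[0].round(3))
s=manip.sense();print(s["t"],s["tcp_pos"],s["tool_rot"],s["finger_gap"])
E
```

```text
[ 0.60028736 -0.00193951  0.53252771] [[-3.25020387e-02 -9.99471660e-01  1.32336967e-04]
 [-9.63741485e-01  3.13752074e-02  2.64986692e-01]
 [-2.64850841e-01  8.48506910e-03 -9.64252060e-01]]
warmer 0.79 [127.   9. 354. 297.] [0.563 0.023 0.03 ]
warmer 0.24 [297.  81. 169. 150.] [ 0.562 -0.081  0.03 ]
stop_a 0.77 [239. 230.  23.  23.] [0.449 0.104 0.03 ]
stop_a 0.73 [210. 127.  25.  26.] [0.59  0.128 0.03 ]
platter 0.61 [298.  81. 168. 152.] [ 0.561 -0.082  0.03 ]
platter 0.4 [192. 263.  46.  42.] [0.386 0.161 0.03 ]
loop 0.78 [296.  80. 170. 153.] [ 0.561 -0.08   0.03 ]
loop 0.61 [127.  14. 354. 282.] [0.566 0.022 0.03 ]
loop 0.33 [396. 169.  69.  55.] [ 0.505 -0.148  0.03 ]
tumbler 0.95 [394. 170.  71.  56.] [ 0.504 -0.148  0.03 ]
garlic_bowl 0.76 [191. 263.  48.  42.] [0.386 0.16  0.03 ]
garlic_bowl 0.66 [298.  82. 169. 149.] [ 0.561 -0.083  0.03 ]
sauce_bowl 0.74 [130.  79.  61.  60.] [0.631 0.205 0.03 ]
3.0333 [ 0.5318442  -0.0024022   0.39143882] [ 9.99795233e-01 -2.02358502e-02  3.55199639e-05  2.95824643e-05] 0.5989523027311666
```

View pics/w1.png

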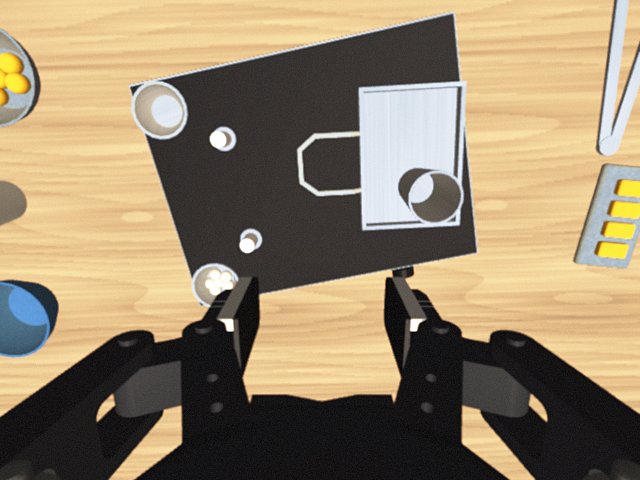

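The wrist picture shows the warmer corners at (131,87), (453,13) and (477,251), stop tops near (218,139) and (247,243), platter rim corners at (359,88), (466,82) and (363,230), and the loop's end bar at x≈300, rows 149–180. Next I'll fit the poses.

```bash
cat > fit.py <<'E'
from h import *
from scipy.optimize import least_squares
def T(g,P,z0):
    c,s=np.cos(g[2]),np.sin(g[2]); P=np.array(P,float)
    return np.c_[g[0]+c*P[:,0]-s*P[:,1], g[1]+s*P[:,0]+c*P[:,1], z0+P[:,2]]
def fit(p,P,uv,z0,g0):
    r=least_squares(lambda g:(proj(p,T(g,P,z0))-uv).ravel(),g0)
    return r.x,(r.fun.reshape(-1,2)).round(1)
E
cat > a.py <<'E'
from fit import *
p=dict(np.load("w1.npz"))
W=[[-.16,.21,.03],[.16,.21,.03],[.16,-.21,.03],[-.16,-.21,.03]]
# order: +x+y (131,87), +x-y (453,13), -x-y (477,251); stops tops
g,r=fit(p,[W[1],W[2],W[3],[.07,.105,.064],[-.07,.105,.064]],np.array([[131,87],[453,13],[477,251],[218,139],[247,243]]),0,[.54,.01,.2]); print("W",g.round(4),r.tolist())
P=[[.09,.065,.022],[.09,-.065,.022],[-.09,.065,.022],[.02,.142,.028],[-.02,.142,.028]]
h,r=fit(p,P,np.array([[359,88],[466,82],[363,230],[299.5,150],[299.5,180]]),.03,[.557,-.117,0]); print("P",h.round(4),r.tolist())
np.savez("poses.npz",W=g,P=h)
c,s=np.cos(g[2]),np.sin(g[2]); d=h[:2]-g[:2]; print("platter in warmer",c*d[0]+s*d[1],-s*d[0]+c*d[1],h[2]-g[2])
print("bar",T(h,[[0,.142,.028]],.03)); print("goal",T(g,[[0,.03,.03],[0,.172,.058]],0))
img=cv2.imread("pics/w1.png")
for X in np.r_[T(g,W,0),T(g,[[.07,.105,.03],[-.07,.105,.03]],0),T(h,P,.03)]:
    u=proj(p,[X])[0]; cv2.circle(img,(int(u[0]*4),int(u[1]*4))if 0 else (int(round(u[0])),int(round(u[1]))),1,(0,0,255),-1)
cv2.imwrite("pics/w1b.png",cv2.resize(img[0:310,120:490],None,fx=1.9*1.1,fy=1.9,interpolation=cv2.INTER_NEAREST))
E
python3 a.py
```

```text
W [0.5389 0.0105 0.1715] [[-6.4, -2.2], [3.8, -3.9], [3.5, 4.7], [-0.5, 1.4], [-0.3, 3.8]]
P [ 0.5575 -0.1153  0.0144] [[-0.1, -0.7], [0.7, -0.4], [-1.5, 0.1], [-0.6, -0.4], [1.4, 1.5]]
platter in warmer -0.0031000015321888397 -0.12712867358740182 -0.15705550415487066
bar [[0.55549954 0.02668601 0.058     ]]
goal [[0.53378956 0.04005364 0.03      ]
 [0.50955702 0.1799707  0.058     ]]
```

View pics/w1b.png

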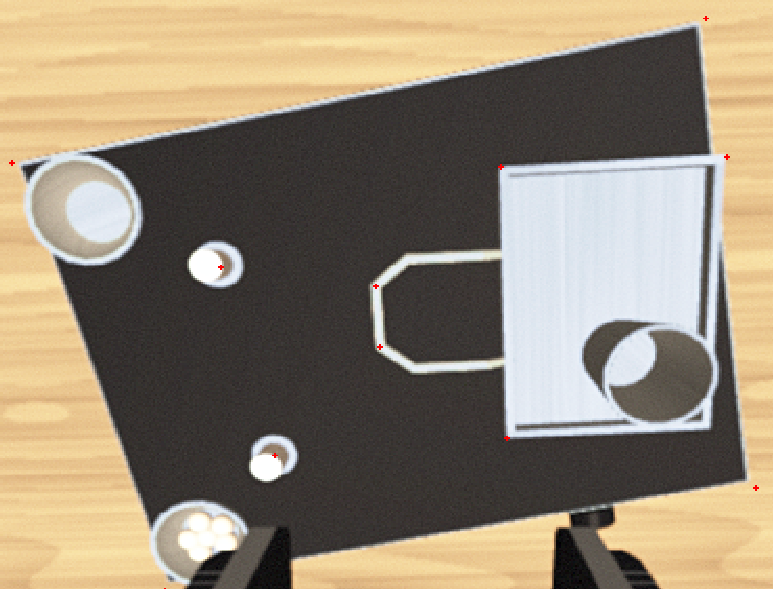

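```bash
python3 - <<'E'
from fit import *
p=dict(np.load("w1.npz"))
e=ray(p,[[131,87],[453,13],[477,251]],.03); print(e.round(4)); 
d=e[0]-e[1]; print("yaw long",np.arctan2(-d[0],d[1]),np.linalg.norm(d)); d=e[1]-e[2]; print("yaw short",np.arctan2(d[1],d[0]),np.linalg.norm(d))
s=ray(p,[[218.6,140],[247.8,245]],.064); d=s[0]-s[1]; print("stops",s.round(4),np.arctan2(d[1],d[0]),np.linalg.norm(d))
print("platter rim",ray(p,[[359,88],[466,82],[363,230]],.052).round(4))
for n in ("top","scene"):
    q=manip.snapshot(n)
    for r in manip.look_for(q,"stop_a")[:3]:
        b=r["box"]; print(n,np.round(b,1),r["conf"],ray(q,[[b[0]+b[2]/2,b[1]+b[3]/2]],.047)[0].round(4))
    if n=="top": print(ray(q,[[246,182],[386,154],[408,260],[265,288]],.03).round(4))
E
```

```text
[[ 0.6579  0.2371  0.03  ]
 [ 0.7284 -0.1648  0.03  ]
 [ 0.4243 -0.2182  0.03  ]]
yaw long 0.17361102322105976 0.408092494646324
yaw short 0.1736826421957794 0.30870584802878964
stops [[0.5904 0.1246 0.064 ]
 [0.4544 0.1004 0.064 ]] 0.176072200521367 0.13812612197356045
platter rim [[ 0.6458 -0.0492  0.052 ]
 [ 0.6481 -0.1782  0.052 ]
 [ 0.4668 -0.0536  0.052 ]]
top [280.7 196.8  12.   10. ] 0.5 [0.5907 0.1216 0.047 ]
[[ 0.6535  0.238   0.03  ]
 [ 0.7247 -0.1664  0.03  ]
 [ 0.4178 -0.2177  0.03  ]
 [ 0.3499  0.1893  0.03  ]]
scene [346.9 234.   14.4  19.5] 0.57 [0.4573 0.1041 0.047 ]
```

servo_tool:
  commands: [0,0,0,0,0,-0.0093,0.2,0.0237,-0.0282,0,0,0,0,0.2,0.0237,-0.0282,0.02,0,0,0,0.2,0,0,0.07,0,0,0,0.2,0,0,0.07,0,0,0,0.2,0,0,0.07,0,0,0,0.2,0,0,0.07,0,0,0,0.2,0,0,0.07,0,0,0,0.2,0,0,0.07,0,0,0,0.2,0,0,0.07,0,0,0,0.2,0,0,0.03,0,0,0,0.2,0,0,0,0,0,0,0.2]

```text
t: 4.23
tcp_pos: [0.5523, 0.0276, 0.1173]
tool_rot: [1.0, 0.01, -0.004, -0.001]
force: [0.1, -0.1, 0.9]
finger_gap: 0.603
gripper_force: 0.0
```

```bash
python3 - <<'E'
from fit import *
p=manip.snapshot("wrist"); s=manip.sense();print(s["t"],s["tcp_pos"],s["tool_rot"],s["force"])
img=p["img"][:,:,::-1].copy()
for X in [[.555,.0262,.058],[.575,.0266,.058],[.535,.0258,.058]]:
    u=proj(p,[X])[0].round().astype(int); print(u); cv2.circle(img,tuple(int(a) for a in u),3,(0,0,255),-1)
cv2.imwrite("pics/w2.png",img)
np.savez("w2.npz",**{k:np.array(p[k]) for k in ("mtx","distortion","world_to_cam")})
E
```

```text
4.2833 [0.55407787 0.02743309 0.11954199] [ 9.99948525e-01  9.89811055e-03 -2.20064559e-03 -3.63906289e-04] [ 0.84581602 -0.05656329  0.88646583]
[323 247]
[324 212]
[323 279]
```

View pics/w2.png

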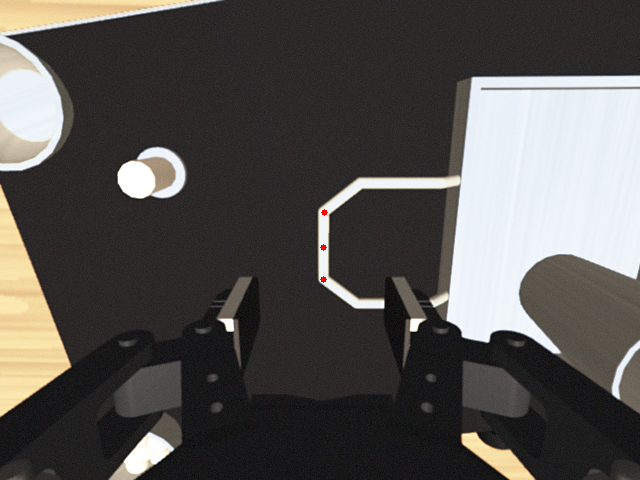

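The predicted bar position lies right on the end bar (323,247), between the fingers. I'll go down and grip gently.

servo_tool:
  commands: [0,0.0024,0.05,0,0,0,0.2,0,0,0.05,0,0,0,0.2,0,0,0.04,0,0,0,0.2,0,0,0.018,0,0,0,0.2,0,0,0,0,0,0,0.2,0,0,0,0,0,0,-0.5,0,0,0,0,0,0,-0.8,0,0,0,0,0,0,-1,0,0,0,0,0,0,-1,0,0,0,0,0,0,-1,0,0,0,0,0,0,-1,0,0,0,0,0,0,-1]
  force: 20

```text
t: 5.28
tcp_pos: [0.5562, 0.0263, 0.0436]
tool_rot: [1.0, 0.01, 0.001, 0.0]
force: [-0.5, 1.3, 6.6]
finger_gap: 0.056
gripper_force: 21.0
```

```bash
python3 - <<'E'
from fit import *
s=manip.sense();print(s)
E
```

```text
{'t': 5.2833, 'q': array([-1.53597839e-01,  7.19115665e-01,  1.74248311e+00,  5.04316375e-04,
        6.77401334e-01,  1.39681915e+00]), 'qd': array([-0.00163815,  0.0001507 ,  0.00206523,  0.0003588 ,  0.00068514,
        0.0026444 ]), 'tau': array([-8.04029536e-01, -4.01429021e+01, -8.06669533e+00, -2.43119057e-01,
       -8.89147120e-02, -2.80601605e-03]), 'tcp_pos': array([0.55624378, 0.02630113, 0.043584  ]), 'tool_rot': array([9.99949214e-01, 9.99321503e-03, 1.30473633e-03, 5.51840567e-05]), 'force': array([-0.54383365,  1.29010275,  6.56374467]), 'ft_torque': array([ 0.1894331 , -0.03541939,  0.02974304]), 'gripper_force': 20.968107283115387, 'finger_gap': 0.0561450844243806}
```

servo_tool:
  commands: [0,0,-0.001,0,0,0,-1,0,0,-0.001,0,0,0,-1,0,0,0,0,0,0,-1]

```text
t: 5.53
tcp_pos: [0.556, 0.0262, 0.0438]
tool_rot: [1.0, 0.01, 0.001, 0.0]
force: [0.8, 0.6, 3.4]
finger_gap: 0.058
gripper_force: 20.7
```

servo_tool:
  commands: [0,0,-0.001,0,0,0,-1,0,0,-0.001,0,0,0,-1,0,0,0,0,0,0,-1]

```text
t: 5.78
tcp_pos: [0.5549, 0.0262, 0.044]
tool_rot: [1.0, 0.01, -0.0, -0.0]
force: [0.3, 0.5, -1.7]
finger_gap: 0.058
gripper_force: 20.4
```

servo_tool:
  commands: [-0.0004,-0.002,0.0004,0,0,0,-1,-0.0008,-0.004,0,0,0,-0.0004,-1,-0.0012,-0.006,0,0,0,-0.0007,-1,-0.0016,-0.008,0,0,0,-0.0007,-1,-0.0016,-0.0084,0,0,0,-0.0007,-1,-0.0016,-0.0084,0,0,0,-0.0007,-1,-0.0016,-0.0084,0,0,0,-0.0007,-1,-0.0016,-0.0084,0,0,0,-0.0007,-1,-0.0016,-0.0084,0,0,0,-0.0007,-1,-0.0016,-0.0084,0,0,0,-0.0007,-1]
  force: 40

```text
t: 6.62
tcp_pos: [0.5469, 0.0617, 0.0441]
tool_rot: [1.0, 0.029, -0.0, -0.0]
force: [-0.4, -3.6, -2.2]
finger_gap: 0.049
gripper_force: 38.9
```

servo_tool:
  commands: [-0.0016,-0.0084,0,0,0,-0.0008,-1,-0.0016,-0.0084,0,0,0,-0.0008,-1,-0.0016,-0.0084,0,0,0,-0.0008,-1,-0.0016,-0.0084,0,0,0,-0.0008,-1,-0.0016,-0.0084,0,0,0,-0.0008,-1,-0.0016,-0.0084,0,0,0,-0.0008,-1,-0.0016,-0.0084,0,0,0,-0.0008,-1,-0.0016,-0.0084,0,0,0,-0.0008,-1,-0.0016,-0.0084,0,0,0,-0.0008,-1,-0.0016,-0.0084,0,0,0,-0.0008,-1,-0.0016,-0.006,0,0,0,-0.0008,-1,-0.0016,-0.004,0,0,0,-0.0008,-1]

```text
t: 7.62
tcp_pos: [0.5335, 0.1076, 0.0441]
tool_rot: [0.998, 0.059, -0.0, -0.0]
force: [-0.3, -2.8, -3.0]
finger_gap: 0.048
gripper_force: 38.9
```

```bash
cat > st.py <<'E'
from fit import *
import sys
g=np.array([.541,.0095,.174])
p=manip.snapshot("wrist"); save(p,sys.argv[1])
np.savez(sys.argv[1]+".npz",**{k:np.array(p[k]) for k in ("mtx","distortion","world_to_cam")})
s=manip.sense(); a,b=s["tool_rot"][:2]; yaw=2*np.arctan2(b,a)
d=s["tcp_pos"][:2]-g[:2]; c,n=np.cos(g[2]),np.sin(g[2])
print("t",s["t"],"tcp in warmer",c*d[0]+n*d[1],-n*d[0]+c*d[1],"yaw rel",yaw-g[2],"F",s["force"],"F warmer y",-n*s["force"][0]+c*s["force"][1],s["ft_torque"],s["tcp_pos"][2])
E
python3 st.py w3
```

```text
t 7.6667 tcp in warmer 0.009441272941101411 0.09820307651844803 yaw rel -0.05495992645954624 F [-0.40846342 -0.80302908 -1.47332906] F warmer y -0.7201889237234529 [-0.09823883  0.02785347 -0.01049778] 0.04413472592400849
```

View pics/w3.png

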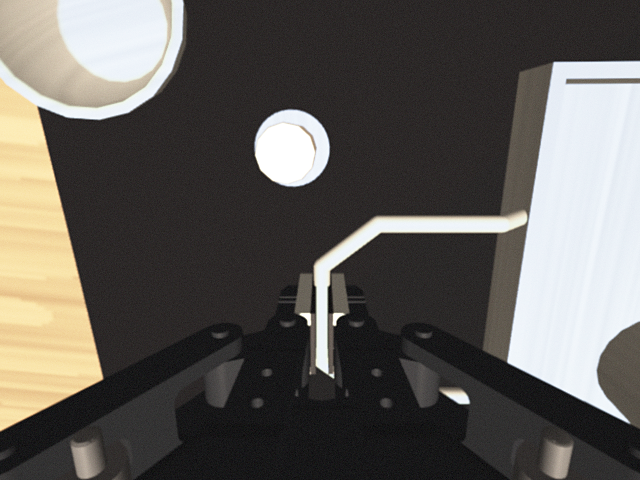

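servo_tool:
  commands: [-0.001,-0.004,0,0,0,-0.0006,-1,-0.0015,-0.0084,0,0,0,-0.0008,-1,-0.002,-0.0084,0,0,0,-0.0008,-1,-0.002,-0.0084,0,0,0,-0.0008,-1,-0.002,-0.0084,0,0,0,-0.0008,-1,-0.002,-0.0084,0,0,0,-0.0008,-1,-0.002,-0.0084,0,0,0,-0.0008,-1,-0.002,-0.0084,0,0,0,-0.0008,-1,-0.002,-0.0084,0,0,0,-0.0008,-1,-0.002,-0.0084,0,0,0,-0.0008,-1,-0.002,-0.008,0,0,0,-0.0008,-1,-0.001,-0.004,0,0,0,0,-1]

```text
t: 8.67
tcp_pos: [0.5161, 0.1515, 0.0441]
tool_rot: [0.996, 0.086, -0.0, -0.0]
force: [1.1, -3.9, -1.4]
finger_gap: 0.047
gripper_force: 39.0
```

```bash
python3 st.py w4
```

```text
t 8.7167 tcp in warmer 9.307879410572206e-06 0.1444030339910154 yaw rel -0.0013716413319263265 F [-0.08211382  1.19412379 -2.06070396] F warmer y 1.1903085262441429 [-0.09362499  0.0573729   0.05575   ] 0.044134797899277906
```

servo_tool:
  commands: [0,-0.003,0,0,0,0,-1,0,-0.004,0,0,0,0,-1,0,-0.005,0,0,0,0,-1,0,-0.005,0,0,0,0,-1,0,-0.005,0,0,0,0,-1,0,-0.005,0,0,0,0,-1,0,-0.004,0,0,0,0,-1,0,-0.003,0,0,0,0,-1,0,-0.002,0,0,0,0,-1,0,0,0,0,0,0,-1]

```text
t: 9.55
tcp_pos: [0.5133, 0.169, 0.0441]
tool_rot: [0.996, 0.086, -0.0, -0.0]
force: [-0.1, -1.3, -2.2]
finger_gap: 0.048
gripper_force: 39.1
```

```bash
python3 st.py w5; python3 - <<'E'
from h import *
p=manip.snapshot("top"); cv2.imwrite("pics/t5.png",cv2.resize(p["img"][130:310,220:430,::-1],None,fx=3.3,fy=3.3,interpolation=cv2.INTER_CUBIC))
E
```

```text
t 9.6 tcp in warmer 0.0003219596015545008 0.16185645183348457 yaw rel -0.0020958276451780444 F [-0.02539956 -0.2108299  -1.64910097] F warmer y -0.20324914858148993 [-0.15506511 -0.0886694   0.02096762] 0.04413055378765352
```

View pics/w5.png

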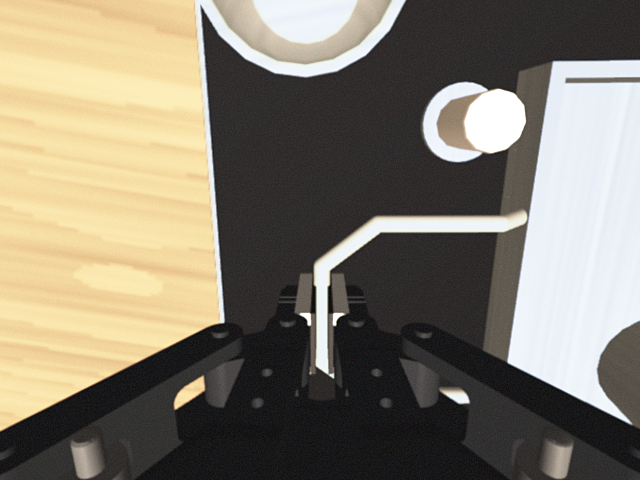

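Platter is square with about 10 mm to go (the stop is at (455,120), the front wall at x≈520). I'll loosen to a hook on the bar so the platter can align itself, then creep forward.

servo_tool:
  commands: [0,0,0,0,0,0,-0.8,0,0,0,0,0,0,-0.8,0,-0.002,0,0,0,0,-0.8,0,-0.002,0,0,0,0,-0.8,0,-0.002,0,0,0,0,-0.8,0,-0.002,0,0,0,0,-0.8,0,-0.002,0,0,0,0,-0.8,0,-0.002,0,0,0,0,-0.8,0,-0.001,0,0,0,0,-0.8]
  force: 20

```text
t: 10.4
tcp_pos: [0.5128, 0.1742, 0.0444]
tool_rot: [0.996, 0.086, 0.0, 0.001]
force: [1.2, -6.4, 1.0]
finger_gap: 0.1
gripper_force: 2.7
```

```bash
python3 st.py w6
```

```text
t 10.45 tcp in warmer 0.0007376092887098479 0.16714142522030037 yaw rel -0.0011585006716786639 F [ 0.65338089 -4.79523014  1.17646084] F warmer y -4.8359383727464715 [-0.79979258 -0.11266723  0.02514435] 0.04435966943878429
```

servo_tool:
  commands: [0,-0.001,0,0,0,0,-0.8,0,-0.001,0,0,0,0,-0.8,0,-0.001,0,0,0,0,-0.8,0,-0.001,0,0,0,0,-0.8]

```text
t: 10.78
tcp_pos: [0.5125, 0.176, 0.0443]
tool_rot: [0.996, 0.086, 0.0, 0.001]
force: [0.6, -5.7, 0.2]
finger_gap: 0.102
gripper_force: 2.7
```

servo_tool:
  commands: [0,-0.001,0,0,0,0,-0.8,0,-0.001,0,0,0,0,-0.8]

```text
t: 10.95
tcp_pos: [0.5123, 0.177, 0.0443]
tool_rot: [0.996, 0.086, 0.0, 0.001]
force: [1.6, -4.6, 0.4]
finger_gap: 0.097
gripper_force: 2.7
```

servo_tool:
  commands: [0,-0.001,0,0,0,0,-0.8,0,-0.001,0,0,0,0,-0.8]

```text
t: 11.12
tcp_pos: [0.5121, 0.178, 0.0443]
tool_rot: [0.996, 0.086, 0.0, 0.001]
force: [0.1, -6.5, 0.7]
finger_gap: 0.096
gripper_force: 2.7
```

servo_tool:
  commands: [0,-0.0008,0,0,0,0,-0.8,0,-0.0008,0,0,0,0,-0.8]

```text
t: 11.28
tcp_pos: [0.512, 0.1788, 0.0443]
tool_rot: [0.996, 0.086, 0.0, 0.001]
force: [0.4, -5.4, 1.0]
finger_gap: 0.1
gripper_force: 2.7
```

servo_tool:
  commands: [0,-0.0008,0,0,0,0,-0.8,0,-0.0008,0,0,0,0,-0.8]

```text
t: 11.45
tcp_pos: [0.5119, 0.1796, 0.0444]
tool_rot: [0.996, 0.086, 0.0, 0.001]
force: [0.5, -4.7, 1.0]
finger_gap: 0.099
gripper_force: 2.7
```

```bash
python3 st.py w7
```

```text
t 11.5 tcp in warmer 0.0007604441080065957 0.17261663496447952 yaw rel -0.0012881785656933264 F [ 0.06839695 -4.11699952  1.38443102] F warmer y -4.066674568655064 [-8.28855225e-01 -9.52053783e-02  5.24537833e-04] 0.04433974836676407
```

servo_tool:
  commands: [0,-0.0008,0,0,0,0,-0.8,0,-0.0006,0,0,0,0,-0.8]

```text
t: 11.67
tcp_pos: [0.5118, 0.1802, 0.0444]
tool_rot: [0.996, 0.086, 0.0, 0.001]
force: [0.8, -4.6, 0.5]
finger_gap: 0.098
gripper_force: 2.7
```

servo_tool:
  commands: [0,-0.0006,0,0,0,0,-0.8,0,-0.0006,0,0,0,0,-0.8]

```text
t: 11.83
tcp_pos: [0.5116, 0.1808, 0.0443]
tool_rot: [0.996, 0.086, 0.0, 0.001]
force: [0.6, -5.3, 1.1]
finger_gap: 0.1
gripper_force: 2.7
```

servo_tool:
  commands: [0,-0.0006,0,0,0,0,-0.8,0,-0.0006,0,0,0,0,-0.8]

```text
t: 12.0
tcp_pos: [0.5115, 0.1814, 0.0444]
tool_rot: [0.996, 0.086, 0.0, 0.001]
force: [1.8, -5.2, 1.1]
finger_gap: 0.096
gripper_force: 2.7
```

servo_tool:
  commands: [0,-0.0006,0,0,0,0,-0.8,0,-0.0006,0,0,0,0,-0.8]

```text
t: 12.17
tcp_pos: [0.5114, 0.182, 0.0444]
tool_rot: [0.996, 0.086, 0.0, 0.001]
force: [1.2, -5.4, 1.1]
finger_gap: 0.096
gripper_force: 2.7
```

servo_tool:
  commands: [0,-0.0006,0,0,0,0,-0.8,0,-0.0006,0,0,0,0,-0.8]

```text
t: 12.33
tcp_pos: [0.5115, 0.1822, 0.0444]
tool_rot: [0.996, 0.087, 0.0, 0.001]
force: [1.1, -7.2, 0.6]
finger_gap: 0.104
gripper_force: 3.9
```

```bash
python3 st.py w8
```

```text
t 12.3833 tcp in warmer 0.0008687973170011555 0.17525559764736393 yaw rel -0.0007874783679066022 F [ 1.01426039 -6.79792086  0.98872131] F warmer y -6.8708654382969 [-1.13103889 -0.15557582 -0.04346792] 0.044356960914814905
```

View pics/w8.png

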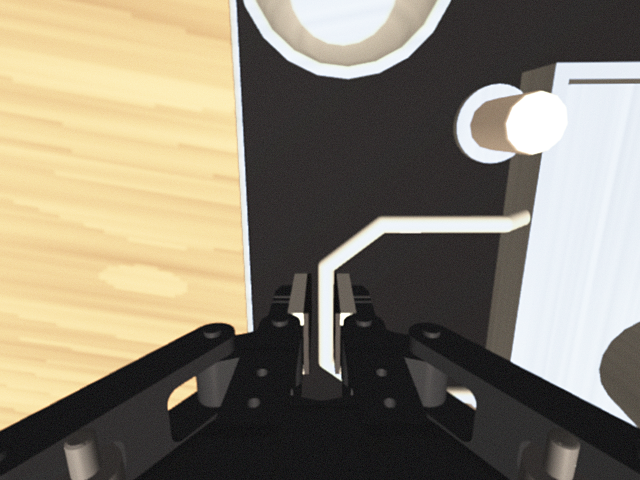

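Contact begins: the TCP stalls and the pull rises. I'll press on in small steps.

servo_tool:
  commands: [0,-0.0006,0,0,0,0,-0.8,0,0,0,0,0,0,-0.8]

```text
t: 12.55
tcp_pos: [0.5117, 0.1825, 0.0444]
tool_rot: [0.996, 0.086, 0.001, 0.001]
force: [1.3, -6.8, 1.2]
finger_gap: 0.102
gripper_force: 3.7
```

servo_tool:
  commands: [0,-0.0006,0,0,0,0,-0.8,0,0,0,0,0,0,-0.8]

```text
t: 12.72
tcp_pos: [0.5118, 0.1826, 0.0444]
tool_rot: [0.996, 0.086, 0.001, 0.001]
force: [1.2, -7.7, -0.7]
finger_gap: 0.101
gripper_force: 4.0
```

servo_tool:
  commands: [0,-0.0006,0,0,0,0,-0.8,0,0,0,0,0,0,-0.8]

```text
t: 12.88
tcp_pos: [0.5118, 0.1827, 0.0444]
tool_rot: [0.996, 0.087, 0.001, 0.001]
force: [1.4, -9.4, 0.1]
finger_gap: 0.102
gripper_force: 4.6
```

```bash
python3 st.py w9
```

```text
t 12.9333 tcp in warmer 0.0011903985654456474 0.17559621951489457 yaw rel -0.0007356968303258715 F [ 2.08534064 -8.71781951  0.43242735] F warmer y -8.947202891658469 [-1.35342753 -0.259272    0.0113109 ] 0.04436314817183912
```

servo_tool:
  commands: [0,-0.0006,0,0,0,0,-0.8,0,-0.0006,0,0,0,0,-0.8,0,0,0,0,0,0,-0.8]

```text
t: 13.18
tcp_pos: [0.5118, 0.1827, 0.0444]
tool_rot: [0.996, 0.087, 0.001, 0.002]
force: [2.4, -10.8, 0.2]
finger_gap: 0.104
gripper_force: 5.6
```

servo_tool:
  commands: [0,-0.0006,0,0,0,0,-0.8,0,0,0,0,0,0,-0.8,0,0,0,0,0,0,-0.8]

```text
t: 13.43
tcp_pos: [0.5118, 0.1827, 0.0444]
tool_rot: [0.996, 0.087, 0.001, 0.002]
force: [2.3, -11.5, 1.2]
finger_gap: 0.103
gripper_force: 6.1
```

```bash
python3 st.py w10; python3 - <<'E'
from fit import *
g=np.array([.541,.0095,.174])
p=manip.snapshot("top")
# overlay ideal final platter rim outline
for q in ("stop_a","platter","tumbler"):
    for r in manip.look_for(p,q)[:2]: print(q,np.round(r["box"],1),round(r["conf"],2))
h=T(g,[[.0,.03,.03]],0)[0]
print(proj(p,T([h[0],h[1],.174],[[.09,.065,.022],[-.09,.065,.022],[-.09,-.065,.022],[.09,-.065,.022]],.03)).round(1))
cv2.imwrite("pics/t10.png",cv2.resize(p["img"][150:290,240:410,::-1],None,fx=4,fy=4,interpolation=cv2.INTER_CUBIC))
E
```

```text
t 13.4833 tcp in warmer 0.0012189961717057295 0.17570378197133446 yaw rel -9.694226268544548e-05 F [  2.29762926 -12.68372551   0.37910483] F warmer y -12.88997643438474 [-1.90920649 -0.35554215 -0.02811808] 0.04436505203049765
stop_a [291.7 243.8   6.2  14.4] 0.63
stop_a [278.2 197.7  11.7   9.7] 0.57
platter [281.2 187.3  63.3  70.3] 0.61
[[287.5 193.6]
 [300.1 256.3]
 [345.7 247. ]
 [332.7 184.5]]
```

View pics/t10.png

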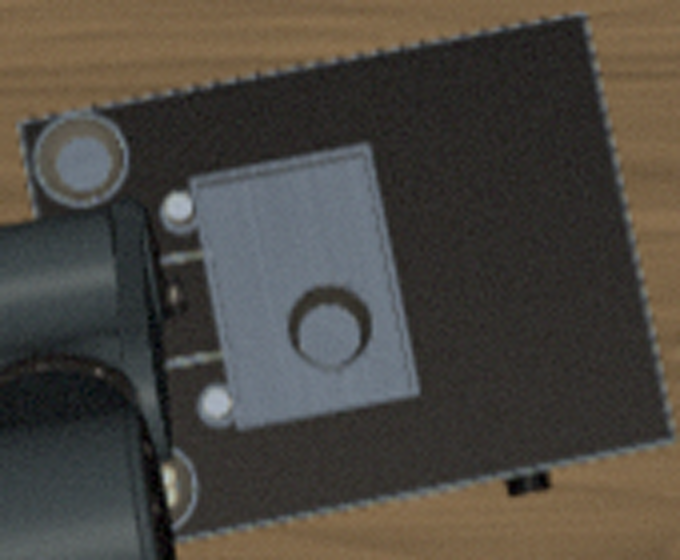

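servo_tool:
  commands: [0,-0.0006,0,0,0,0,-0.8,0,-0.0006,0,0,0,0,-0.8,0,0,0,0,0,0,-0.8,0,0,0,0,0,0,-0.8,0,0,0,0,0,0,-0.8]

```text
t: 14.1
tcp_pos: [0.5117, 0.1828, 0.0444]
tool_rot: [0.996, 0.087, 0.001, 0.002]
force: [2.3, -13.9, 0.0]
finger_gap: 0.099
gripper_force: 7.2
```

```bash
python3 st.py w11
```

```text
t 14.15 tcp in warmer 0.0011747711600046187 0.17576152293540256 yaw rel 0.00016578164398439732 F [  2.35819932 -13.80086075   0.27149861] F warmer y -14.000729195860945 [-2.26894356 -0.32366857 -0.01301591] 0.04437691673601325
```

Pull is holding steady at 14 N against about 5 N of friction. Now I'll relieve it, open and rise.

servo_tool:
  commands: [0,0.0014,0,0,0,0,-0.8,0,0.0014,0,0,0,0,-0.8,0,0.0014,0,0,0,0,-0.7,0,0,0,0,0,0,-0.6,0,0,0,0,0,0,-0.4,0,0,0,0,0,0,-0.2,0,0,0,0,0,0,0,0,0,0,0,0,0,0]

```text
t: 14.82
tcp_pos: [0.5106, 0.1842, 0.0441]
tool_rot: [0.996, 0.086, -0.0, -0.0]
force: [-0.1, -0.2, 0.6]
finger_gap: 0.499
gripper_force: 0.0
```

servo_tool:
  commands: [0,0,-0.01,0,0,0,0,0,0,-0.02,0,0,0,0,0,0,-0.03,0,0,0,0,0,0,-0.06,0,0,0,0,0,0,-0.08,0,0,0,0,0,0,-0.08,0,0,0,0,0,0,-0.08,0,0,0,0,0,0,-0.08,0,0,0,0,0,0,-0.08,0,0,0,0,0,0,-0.08,0,0,0,0,0,0,0,0,0,0,0,0,0,0,0,0,0,0]

```text
t: 15.82
tcp_pos: [0.5117, 0.1841, 0.3481]
tool_rot: [0.996, 0.086, 0.004, -0.0]
force: [-0.9, -0.4, -0.7]
finger_gap: 0.499
gripper_force: 0.0
```

```bash
python3 st.py w12
```

```text
t 15.8667 tcp in warmer 4.0624409604367306e-05 0.1770391635950632 yaw rel -0.0018195759442093395 F [-0.45814577  0.56282662 -0.08137205] F warmer y 0.6336437393108726 [0.0008184  0.00605963 0.01616879] 0.3455243896195629
```

View pics/w12.png

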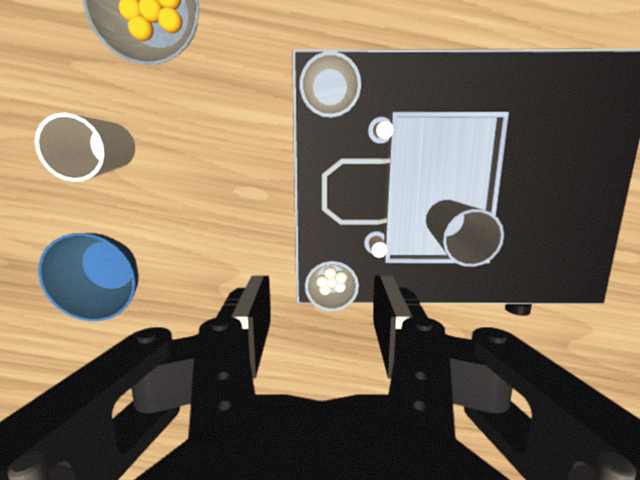

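The platter sits at both stops (front wall from (394,112) to (387,262)), with the tumbler upright and the bowls in place. A quick numeric check of squareness follows before hand-in.

```bash
python3 - <<'E'
from fit import *
p=dict(np.load("w12.npz"))
P=[[.09,.065,.022],[.09,-.065,.022],[-.09,.065,.022],[.02,.142,.028],[-.02,.142,.028]]
h,r=fit(p,P,np.array([[394,112],[508,112],[387,262],[325,174],[325,210]]),.03,[.53,.04,.17]); print(h,r.tolist())
e=ray(p,[[294,50],[298,302]],.03); d=e[0]-e[1]; print("warmer yaw",np.arctan2(d[1],d[0]))
s=ray(p,[[384.5,130],[379,250]],.064); d=s[0]-s[1]; print("stops yaw",np.arctan2(d[1],d[0]),np.linalg.norm(d),s)
n=np.array([-np.sin(h[2]),np.cos(h[2])]); print("gap",(s[:,:2]-h[:2])@n-.075, "x off",(s[:,:2].mean(0)-h[:2])@[np.cos(h[2]),np.sin(h[2])])
E
```

```text
[0.53530021 0.03933188 0.1752483 ] [[-0.6, -0.1], [1.4, -0.6], [-0.7, 0.8], [-0.1, 1.2], [-0.1, -1.0]]
warmer yaw 0.17183593942107508
stops yaw 0.17047589383376793 0.13966935439489375 [[0.59132586 0.12650613 0.064     ]
 [0.45368114 0.10281103 0.064     ]]
gap [0.00107081 0.00173737] x off 0.0005326990784846468
```

Square, centred and flush within what the camera can resolve.

```bash
python3 -c "
from station import manip
print(manip.sign_off())"
```

```text
the job is handed in; nothing more can be done
None
```

I drew the platter gently against both stops, left it square and centred with the tumbler upright, let go of the handle and handed the job in at about 16 s; the verdict was not shown.

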